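# Seat the box lid and hold the gauge arm at its mark

### The job

Check the two stacked storage boxes with the clearance gauge: first press the upper box's lid fully home, as it stands in the way of the gauge's foot. Then press the lock button on the gauge's sleeve all the way down, draw the telescoping arm out by its upright tab until the pointer at its rear end is level with the index clip on the scale, and finish while still holding the arm there against its return spring. Do not shift the clip or disturb the other things on the shelf.

Things in the scene. Friction and masses are not known exactly. Their poses are not given: they have to be found in the camera images.
- lid_top (a point): Centre of the top of the upper storage box's flat grey plastic lid, 120 x 130 mm, on a fixed stack of two white boxes beside the gauge, 130 mm side roughly along the arm. Fully home, this point is 130 mm above the work surface; it starts 7 to 10 mm higher. Any part of the top can be pressed; the closed arm's end is 80 to 100 mm from this point, towards the gauge.
- lid (a joint): How far the lid is pushed down, m: 0 as high as it goes, 0.010 fully home. It moves straight down, needs about 8 N to move, and stays where it is left.
- button (a point): Centre of the top of the gauge's lock button, a grey disc 30 mm across on top of the aluminium sleeve, 200 mm above the work surface when up; the black collar round it is 13 mm below its top. Axes as those of tab. With the arm closed the tab's centre is 80 mm further along y.
- lock (a joint): How far the lock button is pressed, m: 0 up (arm locked), 0.008 fully down (arm free). It needs about 4 N and stays down once pressed. The arm cannot move while the button is up.
- tab (a point): Centre of the grip tab, a black block on the steel arm's outer end: 16 mm along x, 20 along y, 40 high, centre 192 mm above the work surface; the bar's top (18 mm wide) is 20 mm below it. Axes: y level, the way the arm is drawn out; z up. It moves with the arm; the end, 23 mm further out, has a foot reaching down to 134 mm above the surface: it clears a lid that is home, jams on a proud one.
- boom (a joint): How far the arm is drawn out, m: 0 closed, at most 0.130. A spring draws it back with 2 N when closed, rising to 6.5 N at 0.130, plus about 1 N of friction; let go, it slides back.
- pointer (a point): Tip of the thin steel pointer at the arm's rear end, 162 mm above the work surface; moves with the arm; axes as those of tab. It runs along a flat aluminium scale plate with a black line every 10 mm, behind the sleeve.
- mark (a point): Tip of the small black index clip (12 x 10 mm) on the edge of the scale plate, which marks how far to draw the arm; axes as those of tab. Pointer and clip are level when they agree along this y; at the start their distance along y is how far the arm must come out.
- clip (a joint): Where the index clip stands along the scale, m: equal to the value of boom at which the pointer is level with the clip.
- ball: Teal silicone ball, 60 mm across, bystander; origin at its underside.
- bowl: Glass bowl of clear marbles, 120 mm across and 50 mm high, bystander; origin at its underside.
- tin: Stainless steel jacks tin, 63 mm across and 48 mm high, bystander; origin at its underside.
- cards: Cardboard card pack, 64 x 90 x 22 mm, bystander; origin at its underside.
- jar: Closed jar, 60 mm across and 75 mm high, bystander; origin at its underside.
- beaker: Wooden dice cup, 70 mm across and 85 mm high, bystander; origin at its underside.
There are look-alikes about, which are no part of the job. What is shaped like the part that bears lid_top but yellow is not meant.

How it is judged:
On the way, in this order (a step that is already met when the one before it is completed fails the run):
1. the upper box's lid is pressed home (value of joint lid above 0.0085 m), for 0.1 s.
2. the lock button is pressed down (value of joint lid above 0.0085 m and value of joint lock above 0.006 m), for 0.1 s.
3. the arm is held with its pointer level with the clip (y of pointer in the frame of mark between -0.005 and 0.005 m and contact force between the fingers and boom above 1.5 N and velocity of joint boom between -0.01 and 0.01 m/s), for 0.5 s.
At the end, for the whole second after the job is handed in: The lid is home (within 1.5 mm), the button is down (within 2 mm), and the gripper holds the arm at rest (contact of more than 1.5 N, slower than 10 mm/s) with the pointer within 5 mm of level with the index clip, half a scale division (all of step 2 and all of step 3); the arm keeps its last pose, push and grip.
It fails at once if the index clip is shifted by more than 3 mm (distance of mark from where it was at the start of the episode above 0.003 m).
It fails at once if a bystander is disturbed (shifted by more than 20 mm) (distance of any of ball, bowl, tin, cards, jar, beaker from where it was at the start of the episode above 0.02 m).
It also fails if it takes over 58 s, if anything falls off the work surface, if the arm or the gripper's body presses on something with over 40 N, if the wrist force passes 120 N, or if a joint passes its speed limit or range.

### The arm

A 6-joint arm with a two-finger parallel gripper is mounted at the origin on the work surface. World frame = base frame: x ahead of the robot, y to its left, z up, the work surface at z = 0. Lengths are in m, angles in rad, forces in N, time in s.
With the tool pointing down it reaches from about 0.375 to 0.9 m from the base axis. Payload 3.1 kg.
Tool frame: the origin (TCP) lies at the centre of the arm's flange, where the gripper is bolted on; the fingertips stand 173 mm ahead of it and the grasp point (between the pads) lies 155 mm ahead of it; z points along the fingers, y is the line along which they close (so a half turn about z gives the same grasp; the last joint's range is limited). The gripper opens to 85 mm and grips with 20 to 120 N. Pads are 22 mm wide; open, the fingers measure 114 mm over their backs; the gripper's body (76 mm by 85 mm) begins 54 mm behind the grasp point. The pads swing forward as they close: fully open they stand 13 mm farther back than shut.
Start: joints at [1.117, 0.527, 1.433, -0, 1.181, -0.178], TCP at [0.17, 0.601, 0.405] pointing down, gripper open.
Joint ranges: [-3.08, 3.08], [-0.75, 2.2], [0.22, 2.44], [-1.43, 4.57], [0, 2.65], [-2.85, 2.85]. Speed limits (rad/s): [2.79, 2.79, 3.14, 3.14, 3.14, 3.14].

### API

Orientations are given as a unit quaternion [x, y, z, w].
In Python, from station import * gives the robot as it stands.
- The arm moves only by the shell command python3 -m jog 'ROWS' [OPENING] [FORCE]. ROWS is a JSON object of lists of equal length, an entry for each row: "linear": the shift along the world's x, y, z in mm, a list of three; "turn": the turn about the world's z in units of 5 degrees (1.0 is 5 degrees). A call has 1 to 12 rows; each row shifts and turns the commanded pose from where the row before left it; what a row does not reach is not made up. A row lasts 1/8 s, in which the tool goes at most 62.5 mm and 10.7 degrees, less where a joint would pass 70% of its speed; a pose out of reach is approached as far as the arm can. A call is refused whole if a number of a shift passes 62.5 or a number of a turn 1, either way. A call with a gripper value outside its range is refused whole. OPENING is the opening, from 0 (shut) to 1 (fully open), set as the call begins (- or left out, the last holds). The fingers move at their own pace and stop on an object; FORCE is the grip in N (left out, the last holds). Time passes only in rows, so rows that do not move let the fingers close. It gives the time, the measured TCP pose, the force, the opening and the grip force at its end, in the units of the state.
- sense(): the state, without advancing time (a new reading comes with each control period).
- snapshot(name): name is "scene" or "top" or "wrist"; returns the picture (384x512x3 uint8, red, green, blue); there is no depth.
- get_calibration(name): a dict with "fx", "fy", "cx", "cy" (pixels), "dist_coeffs" ([k1, k2, p1, p2, k3] as OpenCV has them; the pictures are not rectified), "world_to_cam" (4x4, takes a point from world to camera coordinates). Camera axes: x right, y down, z forward; pixel columns grow to the right and rows downward; lengths in m; the calibration is good to about 2 mm. A picture is of the moment at which its call begins: read the wrist's pose just before it. get_calibration takes no time and is no camera call; for the wrist camera it gives the pose at the moment of the call.
- sign_off(): hands the job in; it is judged then, once.
The state is a dict: "t": time; "q": joint angles; "qd": joint speeds; "tau": joint torques, N m; "tcp_pos": TCP position; "tool_rot": TCP orientation; "force": force on the tool from outside, world axes, zero at the start; "ft_torque": the same for the moment, N m; "finger_gap": opening from 0.0 (shut) to 1.0 (fully open); "gripper_force": force on a finger pad.
Only numpy, scipy, OpenCV 4.12 (cv2) and the standard library are available. Lean on these libraries where they do the work, as an engineer would, in place of code of your own. Each camera call takes 0.05 s, during which the arm holds its last target. There are 200 camera calls.

## Working session

There is one attempt and no reset: what is moved stays moved. The work goes in short steps, Python scripts to look and compute and a shell command to move; the robot and the scene stay as the last step left them, time stands still between calls to the robot, and variables do not carry over. Pictures are saved under pics/ and viewed, at most 10 in all, crops included, and the job is handed in when it is done.

```bash
mkdir -p pics
cat > h.py <<'E'
from station import *
import numpy as np, cv2
def cal(n):
    c=get_calibration(n);K=np.array([[c['fx'],0,c['cx']],[0,c['fy'],c['cy']],[0,0,1]]);return K,np.array(c['dist_coeffs'],float),np.array(c['world_to_cam'])
def px2w(n,uv,z,C=None):
    K,D,T=C or cal(n);p=cv2.undistortPoints(np.array([[uv]],float),K,D)[0,0]
    R=T[:3,:3];o=-R.T@T[:3,3];d=R.T@np.array([p[0],p[1],1]);return o+d*(z-o[2])/d[2]
def w2px(n,P,C=None):
    K,D,T=C or cal(n);return cv2.projectPoints(np.array(P,float).reshape(-1,3),cv2.Rodrigues(T[:3,:3])[0],T[:3,3],K,D)[0].reshape(-1,2)
E
python3 - <<'E'
from h import *
for n in("scene","top"):
    im=snapshot(n);cv2.imwrite(f"pics/{n}0.png",im[:,:,::-1])
    cv2.imwrite(f"pics/{n}0b.png",cv2.resize(im[:,:,::-1],(800,600),interpolation=cv2.INTER_CUBIC))
    K,D,T=cal(n);print(n,-T[:3,:3].T@T[:3,3],K[0,0])
s=sense();print(s['tcp_pos'],s['tool_rot'],s['t'])
E
```

```text
scene [ 1.20181755 -0.35030003  1.03374502] 378.82608125623875
top [0.2765111  0.02120903 1.36905752] 457.6789422395202
[0.17002725 0.60111289 0.40382708] [ 1.37458062e-01  9.90507117e-01 -9.17825015e-04 -2.98620761e-04] 0.1
```

View pics/scene0b.png

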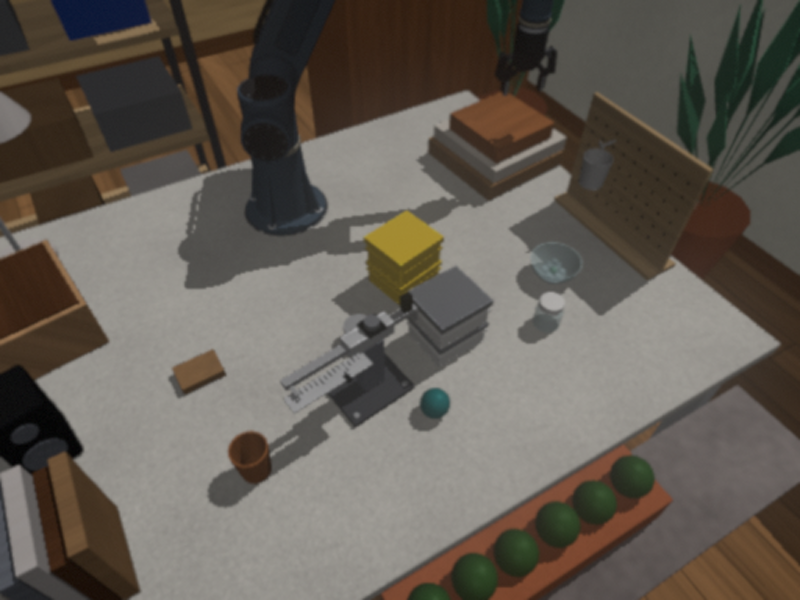

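View pics/top0b.png

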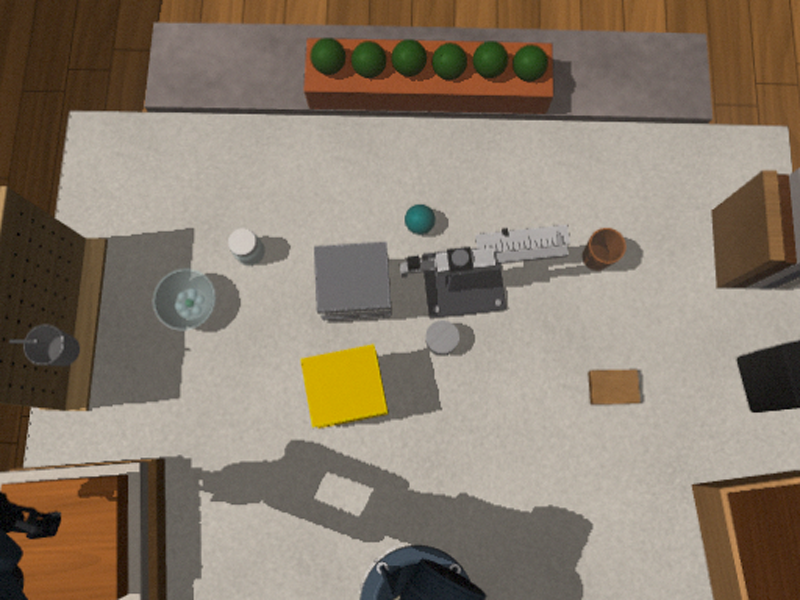

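The scene view shows the grey-lidded stack with the gauge beside it and the yellow decoy nearer the robot. In the top view (800x600) the lid is near (352,278), the tab (412,264), the button (459,258) and the clip (505,232). I'll zoom in on that area.

Run:
```python
from h import *
im=cv2.imread("pics/top0.png")[130:230,190:390]
cv2.imwrite("pics/crop1.png",cv2.resize(im,(800,400),interpolation=cv2.INTER_CUBIC))
```

```text
(no output)
```

View pics/crop1.png

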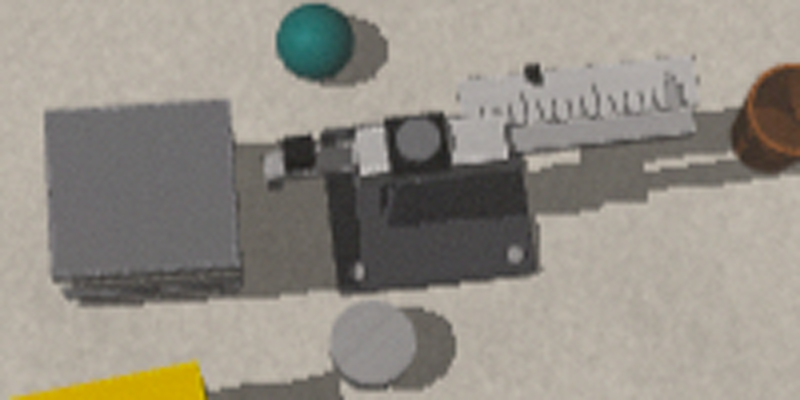

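The crop (4x) shows the lid corners at (47,112), (230,100), (240,262) and (55,277), the button at (419,140), the tab top at (299,153), the clip at (533,73) and the pointer near (672,90).

Run:
```python
from h import *
f=lambda u,v,z:px2w("top",(190+u/4-.4,130+v/4-.4),z)
L=[f(*p,.138) for p in((47,112),(230,100),(240,262),(55,277))]
lid=np.mean(L,0);print("lid",lid,[np.linalg.norm(L[i]-L[i-1]).round(3) for i in range(4)])
b=f(419,140,.2);t=f(299,153,.212);c=f(533,73,.162)
y=(t-b)[:2];print("but",b,"tab",t,np.linalg.norm(y),"yaw",np.degrees(np.arctan2(y[1],y[0])))
e=(f(693,122,.17)-f(510,140,.17))[:2];print("bar dir",np.degrees(np.arctan2(-e[1],-e[0])))
print("lid dir",np.degrees(np.arctan2(*(L[0]-L[1])[1::-1])),"clip",c,"clip bot",f(533,80,.162))
for p in((672,90),(688,95)):print("ptr",f(*p,.162),(c-f(*p,.162))[:2]@y/np.linalg.norm(y))
# tool axes
from scipy.spatial.transform import Rotation as R
s=sense();print(R.from_quat(s['tool_rot']).as_matrix().round(3));print(s['q'])
for n,P,z in(("jar",(375,343),.075),("ball",(315,40),.03)):print(n,f(*P,z))
im=cv2.imread("pics/top0.png")[140:175,295:370]
cv2.imwrite("pics/crop2.png",cv2.resize(im,(750,350),interpolation=cv2.INTER_CUBIC))
```

```text
lid [0.57049326 0.12701855 0.138     ] [np.float64(0.118), np.float64(0.128), np.float64(0.116), np.float64(0.127)]
but [ 0.59159319 -0.05925801  0.2       ] tab [0.57784895 0.0197476  0.212     ] 0.08019220295419031 yaw 99.86871461223481
bar dir 97.08735222581329
lid dir 95.14243259016911 clip [ 0.65117345 -0.1398155   0.162     ] clip bot [ 0.64616581 -0.1397878   0.162     ]
ptr [ 0.64120725 -0.23512328  0.162     ] 0.09218940180231171
ptr [ 0.63789417 -0.2460305   0.162     ] 0.10236739381753955
[[-0.962  0.272 -0.001]
 [ 0.272  0.962 -0.002]
 [ 0.    -0.002 -1.   ]]
[ 1.11650893e+00  5.28381475e-01  1.43377093e+00 -3.83505341e-06
  1.18137062e+00 -1.78496499e-01]
jar [ 0.47477284 -0.03760956  0.075     ]
ball [0.71472093 0.00915004 0.03      ]
```

View pics/crop2.png

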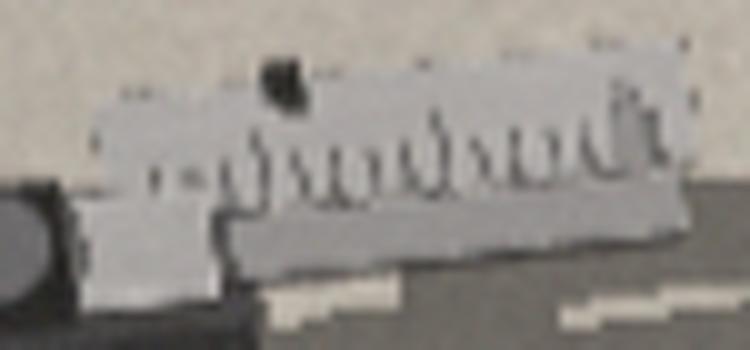

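The measurements agree with the given sizes: lid about 118x128 mm, and button to tab 80 mm. The arm direction is about 97–98°, and the tab to lid distance of 107 mm is plausible. Next I'll move above the lid with the fingers shut.

```bash
python3 -m jog '{"linear":[[33,-38,0],[33,-38,0],[33,-38,0],[33,-38,0],[33,-38,0],[33,-38,0],[33,-38,0],[33,-38,0],[33,-38,0],[33,-38,0],[33,-38,0],[37,-38,0]],"turn":[-1,-1,-1,-1,-1,-1,-1,-1,-1,-1,-1,-1]}' 0 60; python3 -m jog '{"linear":[[0,0,0],[0,0,-30],[0,0,-30],[0,0,-12],[0,0,0]],"turn":[-1,-0.4,0,0,0]}'
```

```text
t: 1.6
tcp_pos: [0.5708, 0.144, 0.4043]
tool_rot: [0.615, 0.788, -0.0, -0.001]
force: [-0.0, 0.3, -0.1]
finger_gap: 0.001
gripper_force: 0.0
t: 2.22
tcp_pos: [0.57, 0.1454, 0.3319]
tool_rot: [0.661, 0.75, -0.001, -0.001]
force: [-0.7, -0.2, 0.6]
finger_gap: 0.001
gripper_force: 0.0
```

```bash
python3 -m jog '{"linear":[[0,0,-10],[0,0,-8],[0,0,-3],[0,0,-3],[0,0,-3],[0,0,0]],"turn":[0,0,0,0,0,0]}';python3 -m jog '{"linear":[[0,0,-2],[0,0,-2],[0,0,0]],"turn":[0,0,0]}'
```

```text
t: 2.98
tcp_pos: [0.57, 0.1454, 0.3066]
tool_rot: [0.661, 0.75, 0.0, 0.0]
force: [-1.7, 1.0, 4.8]
finger_gap: 0.001
gripper_force: 2.4
t: 3.35
tcp_pos: [0.57, 0.1454, 0.3034]
tool_rot: [0.661, 0.75, 0.0, 0.0]
force: [-3.2, -1.8, 10.1]
finger_gap: 0.004
gripper_force: 4.9
```

```bash
python3 -m jog '{"linear":[[0,0,-2],[0,0,-2],[0,0,0]],"turn":[0,0,0]}'
```

```text
t: 3.72
tcp_pos: [0.5698, 0.1455, 0.3032]
tool_rot: [0.661, 0.75, 0.001, 0.001]
force: [-9.4, -1.5, 30.5]
finger_gap: 0.002
gripper_force: 15.5
```

The force rose sharply to 30 N with the tips at 0.130, so the lid is home. Next is the button.

```bash
python3 -m jog '{"linear":[[0,0,30],[0,0,40],[0,0,40],[5,-40,0],[5,-40,0],[5,-40,0],[5,-40,0],[2,-45,0],[0,0,0],[0,0,-15],[0,0,0]],"turn":[0,0,0,0,0,0,0,0,0,0,0]}'
python3 - <<'E'
from h import *
im=snapshot("wrist");cv2.imwrite("pics/w1.png",im[:,:,::-1])
im=snapshot("top")[130:230,190:390,::-1]
cv2.imwrite("pics/crop3.png",np.vstack([cv2.resize(cv2.imread("pics/w1.png"),(400,300)),cv2.resize(im,(400,200))]))
E
```

```text
t: 5.1
tcp_pos: [0.5913, -0.0583, 0.3908]
tool_rot: [0.661, 0.751, -0.001, -0.002]
force: [0.0, 0.2, -0.4]
finger_gap: -0.008
gripper_force: 0.0
```

View pics/w1.png

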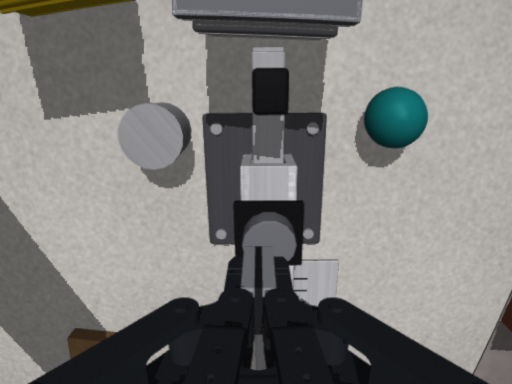

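The wrist view shows the fingers over the button, whose disc centre is near (270,239). The tab is at (270,~90) and aligned with the image axes.

Run:
```python
from h import *
C=cal("wrist")
b=px2w("wrist",(270,239),.2,C);print("b",b,sense()['tcp_pos'])
a=[px2w("wrist",(u,68),.212,C) for u in(252.5,288.5)];print("tab far edge",a,np.linalg.norm(a[0]-a[1]))
for yaw in(97,98):
    d=np.array([np.cos(np.radians(yaw)),np.sin(np.radians(yaw)),0]);t=b+.08*d;print(t,w2px("wrist",[t+[0,0,.012],t+.01*d+[0,0,.012],t-.01*d+[0,0,.012]],C))
```

```text
b [ 0.59749407 -0.0539743   0.2       ] [ 0.59196155 -0.05837959  0.39207317]
tab far edge [array([0.57796017, 0.03005784, 0.212     ]), array([0.59309156, 0.03201023, 0.212     ])] 0.015256828973866184
[0.58774453 0.0254294  0.2       ] [[273.85060393  82.32686721]
 [274.26282856  57.58627505]
 [273.44243072 106.20403176]]
[0.58636023 0.02524715 0.2       ] [[270.59274885  82.33544311]
 [270.52619403  57.59479258]
 [270.64744194 106.21225746]]
```

The wrist view is sharper, because the top view is biased by side faces. The fingers are about 6 mm off laterally, so I'll correct that and press.

```bash
python3 -m jog '{"linear":[[5,4,0],[0,0,-10],[0,0,-6],[0,0,-4],[0,0,-4],[0,0,-3],[0,0,0]],"turn":[0,0,0,0,0,0,0]}';python3 -m jog '{"linear":[[0,0,-2],[0,0,-2],[0,0,0]],"turn":[0,0,0]}'
```

```text
t: 6.08
tcp_pos: [0.5973, -0.0558, 0.3655]
tool_rot: [0.661, 0.75, 0.0, 0.001]
force: [0.4, 0.1, 0.5]
finger_gap: 0.001
gripper_force: 0.0
t: 6.45
tcp_pos: [0.5972, -0.0557, 0.3653]
tool_rot: [0.661, 0.75, 0.0, 0.001]
force: [-5.7, 1.2, 18.9]
finger_gap: 0.002
gripper_force: 9.4
```

The button is fully down, with a hard stop at tip height 0.192. Now I'll go to the tab with the fingers open.

```bash
python3 -m jog '{"linear":[[0,0,20],[0,0,35],[-3,20,0],[-3,20,0],[-2,20,0],[-2,18,0],[0,0,0],[0,0,0]],"turn":[0,0,0,0,0,0,0,0]}' 0.6
python3 - <<'E'
from h import *
C=cal("wrist");im=snapshot("wrist");cv2.imwrite("pics/w2.png",im[:,:,::-1])
print(sense()['tcp_pos']);print(w2px("wrist",[[.587,.0225,.212]],C))
E
```

```text
t: 7.45
tcp_pos: [0.5873, 0.0224, 0.4166]
tool_rot: [0.661, 0.75, -0.0, 0.0]
force: [-0.0, -0.1, 0.4]
finger_gap: 0.597
gripper_force: 0.0
[0.58735682 0.02206335 0.41657661]
[[257.77290348 234.54782318]]
```

View pics/w2.png

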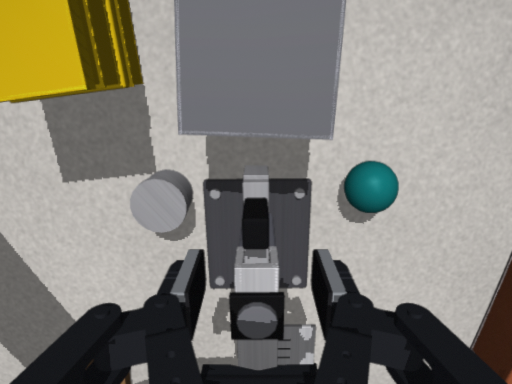

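The wrist view shows the tab at about (256,198–248) between the open fingers, with the arm vertical in the image. I'll check it against a projected model.

Run:
```python
from h import *
C=cal("wrist");T=C[2];print("cam",-T[:3,:3].T@T[:3,3])
d=np.array([np.cos(np.radians(97.4)),np.sin(np.radians(97.4)),0]);x=np.array([d[1],-d[0],0])
t=np.array([.587,.0225,0])
for z in(.212,.172):
  print(z,w2px("wrist",[t+sx*.008*x+sy*.01*d+[0,0,z] for sx in(-1,1) for sy in(-1,1)],C).round(0).tolist())
im=cv2.imread("pics/w2.png")[180:260,235:280].max(2);print(im[::4,::3])
```

```text
cam [0.57683746 0.10421445 0.38504317]
0.212 [[244.0, 249.0], [244.0, 218.0], [271.0, 249.0], [272.0, 218.0]]
0.172 [[246.0, 222.0], [246.0, 195.0], [269.0, 222.0], [269.0, 195.0]]
[[ 36  35  35 114 117 118 118 121 121 120 118  86  34  35  35]
 [ 40  41  50 161 161 163 164 164 165 163 162 120  40  40  40]
 [ 41  40  46 158 159 161 164 163 163 162 163 119  39  40  41]
 [ 65  57  47 157 159 162 164 163 164 161 162 123  45  43  44]
 [ 73  73  74 155 155 158 159 159 159 157 158 123  71  71  74]
 [ 74  74  75  91  13  15  12  14  16  14  14 101  71  71  73]
 [ 73  73  74  33  16  16  14  14  15  14  15  76  72  71  73]
 [ 74  74  73  18  16  15  14  15  14  14  14  56  71  70  74]
 [ 73  73  72  15  14  15  15  14  14  13  16  44  71  71  74]
 [ 73  74  66  14  16  15  13  15  15  16  15  38  80  71  73]
 [ 72  74  55  23  25  25  25  24  24  25  23  31  81  69  74]
 [ 73  73  56  21  21  23  22  21  23  22  23  29  81  70  74]
 [ 74  74  51  22  22  22  21  20  21  22  21  30  84  64  73]
 [ 73  73  54  21  22  21  21  21  22  21  20  31  84  63  74]
 [ 73  72  61  20  20  23  21  21  20  21  22  29  85  68  73]
 [ 73  71  65  20  21  22  22  22  20  22  21  31  86  68  73]
 [ 73  69  71  20  19  21  19  20  20  21  20  30  85  72  73]
 [ 74 128 123  46  26  27  27  26  26  24  30  75 138 131  78]
 [ 73 127 125  78  89  90  89  88  90  90  96 128 125 126  97]
 [ 88 128 128 115 126  99  99  98  90  90  95 126 123 128  99]]
```

The model matches within 1 mm. I'll descend and grip.

```bash
python3 -m jog '{"linear":[[-1,0,-20],[0,0,-25],[0,0,-15],[0,0,-6],[0,0,0]],"turn":[0,0,0,0,0]}' && python3 -m jog '{"linear":[[0,0,0],[0,0,0],[0,0,0],[0,0,0],[0,0,0],[0,0,0]],"turn":[0,0,0,0,0,0]}' 0 80
python3 - <<'E'
from h import *
im=snapshot("top")[130:190,290:380,::-1]
cv2.imwrite("pics/c4.png",cv2.resize(im,(720,480),interpolation=cv2.INTER_CUBIC))
E
```

```text
t: 8.12
tcp_pos: [0.5864, 0.0221, 0.3507]
tool_rot: [0.661, 0.75, -0.0, -0.0]
force: [0.4, -0.3, -0.2]
finger_gap: 0.602
gripper_force: 0.0
t: 8.88
tcp_pos: [0.5858, 0.0224, 0.3517]
tool_rot: [0.661, 0.75, -0.0, 0.0]
force: [-3.9, -0.8, 5.9]
finger_gap: 0.175
gripper_force: 78.4
```

View pics/c4.png

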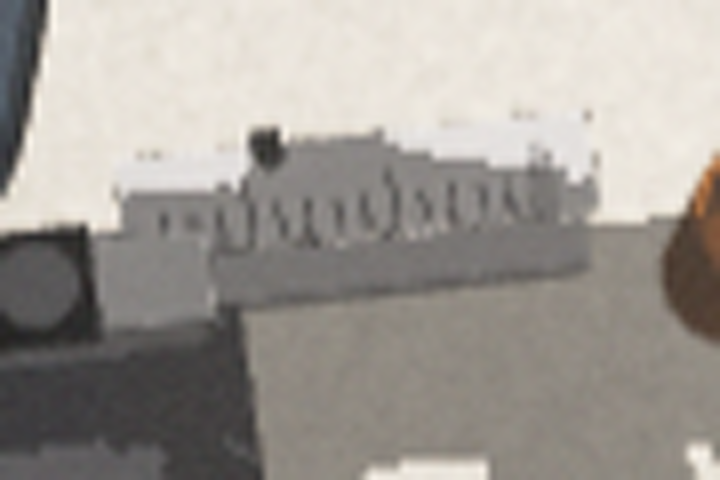

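The grip holds at a gap of 0.175 (about 15 mm). In this crop the clip is at (267,148) and the pointer near (545,190), a distance of about 90 mm. I'll draw out about 75 mm and measure again.

```bash
python3 -m jog '{"linear":[[-1,5,0],[-1,8,0],[-1,8,0],[-1,8,0],[-1,8,0],[-1,8,0],[-1,8,0],[-1,8,0],[-1,8,0],[-1,5,0],[0,0,0],[0,0,0]],"turn":[0,0,0,0,0,0,0,0,0,0,0,0]}'
python3 - <<'E'
from h import *
ims=[snapshot("top").astype(float) for _ in range(4)];im=np.mean(ims,0)
cv2.imwrite("pics/top5.png",im[:,:,::-1])
cv2.imwrite("pics/c5.png",cv2.resize(im[130:180,290:370,::-1],(800,500),interpolation=cv2.INTER_CUBIC))
E
```

```text
t: 10.42
tcp_pos: [0.5759, 0.0958, 0.3516]
tool_rot: [0.661, 0.751, -0.001, 0.001]
force: [-3.3, -4.7, 6.3]
finger_gap: 0.178
gripper_force: 78.6[ WARN:0@1.143] global loadsave.cpp:1063 imwrite_ Unsupported depth image for selected encoder is fallbacked to CV_8U.
```

View pics/c5.png

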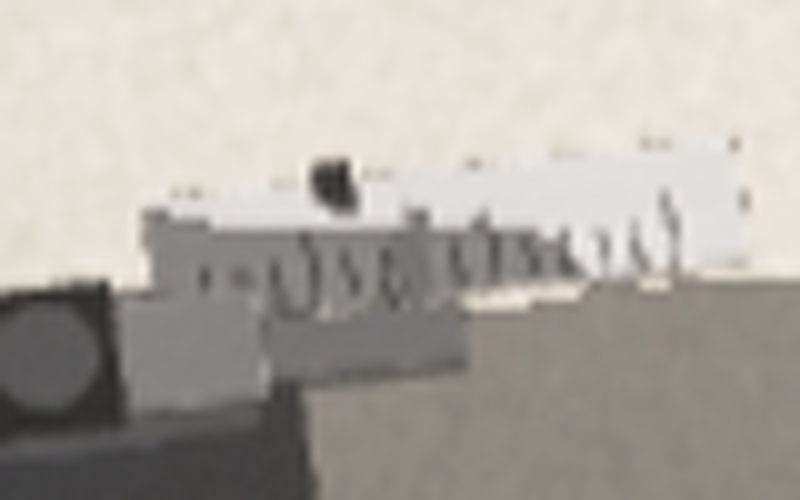

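The tab moved 74 mm and the arm's rear end followed. The clip is at (335,185) and the pointer at about (415,212) in the crop, leaving roughly 20 mm. I'll refine this at sub-pixel level.

Run:
```python
from h import *
im=cv2.imread("pics/top5.png").mean(2).astype(int)
print("cols",list(range(318,342)))
for v in range(144,162):print(v,im[v,318:342])
d=np.array([np.cos(np.radians(97.4)),np.sin(np.radians(97.4))])
g=lambda u,v,z=.162:px2w("top",(u,v),z)[:2]
print((g(323,148)-g(331.3,151.5))@d, (g(323,148,.17)-g(331.3,151.5))@d,np.linalg.norm(g(323,148)-g(324,148)))
```

```text
cols [318, 319, 320, 321, 322, 323, 324, 325, 326, 327, 328, 329, 330, 331, 332, 333, 334, 335, 336, 337, 338, 339, 340, 341]
144 [224 225 225 227 229 224 225 226 225 225 226 221 222 224 222 219 222 226
 227 225 224 224 224 224]
145 [224 224 228 218 210 207 203 227 224 223 225 222 223 226 223 220 223 226
 219 213 221 221 225 225]
146 [223 222 228 160 118 119  94 227 214 218 216 217 223 225 223 222 225 224
 205 177 212 215 225 221]
147 [218 216 223  94  64  64  63 216 191 205 195 212 222 219 222 223 225 218
 219 220 220 221 221 222]
148 [208 209 214 100  62  63  59 165 220 219 220 220 219 220 221 221 220 221
 220 222 221 221 221 221]
149 [219 220 220 142  63  65  60 122 222 220 221 220 217 220 221 220 222 221
 221 221 220 219 221 220]
150 [221 222 221 193 142  93  81 119 223 221 222 222 198 202 202 220 220 220
 219 220 207 220 219 219]
151 [222 221 223 222 223 165 158 167 222 220 220 220 173 131 133 220 218 219
 218 197 164 218 219 220]
152 [201 201 198 202 201 200 199 198 198 198 195 194 165 126 130 198 198 197
 197 133 128 196 198 199]
153 [134 132 103 132 133 132 133 131 133 131 13
[... 242 characters left out ...]
35 135  89 134 134]
156 [133 134 132  87 134 134  96 127 135 134  94 110 116 116 115 132 133  97
 126 133 133  96 132 133]
157 [132 134 132  89 131 133 116 102 132 133 101 124 114 117 116 131 132 108
 103 134 133 106 138 136]
158 [124 132 132  96 130 133 132  88 132 133  87 127 103 116 116 127 136 119
 113 144 138 135 161 173]
159 [108 133 133 104 136 133 132 109 135 127  97  99 110 114 122 133 140 137
 164 185 177 207 207 224]
160 [102 124 125 103 152 136 134 139 132 115 115  88 131 114 128 138 120 122
 165 205 207 211 210 206]
161 [ 95  99 102 124 158 136 137 119 121 117 116 117 118 116 117 116 116 117
 107 137 137 137 137 137]
0.02130675596189496 0.022687240443342138 0.0027487252447926406
```

About 20.5 mm remains.

```bash
python3 -m jog '{"linear":[[-1,5,0],[-1,6,0],[0,5,0],[-1,4,0],[0,0,0],[0,0,0]],"turn":[0,0,0,0,0,0]}'
python3 - <<'E'
from h import *
im=np.mean([snapshot("top").astype(float) for _ in range(4)],0).astype(np.uint8)
g=im.mean(2).astype(int)
for v in range(144,162):print(v,g[v,312:336])
cv2.imwrite("pics/c6.png",cv2.resize(im[130:180,290:370,::-1],(800,500),interpolation=cv2.INTER_CUBIC))
E
```

```text
t: 11.38
tcp_pos: [0.5731, 0.1156, 0.3516]
tool_rot: [0.661, 0.75, -0.001, 0.001]
force: [-1.7, -6.2, 5.0]
finger_gap: 0.175
gripper_force: 78.5
144 [220 218 218 222 225 224 222 224 224 225 227 222 223 225 224 222 224 220
 221 223 220 217 220 223]
145 [223 221 220 223 226 223 222 222 228 216 207 205 201 225 222 222 225 220
 222 225 221 219 222 225]
146 [222 224 222 224 226 223 222 220 227 157 117 116  93 224 213 215 213 216
 222 222 221 222 224 222]
147 [222 223 223 225 225 218 216 213 221  90  64  64  62 214 189 203 192 211
 219 216 221 221 222 216]
148 [224 224 226 225 225 203 206 208 213  99  64  61  61 164 217 216 218 219
 218 218 219 219 220 218]
149 [224 221 227 223 223 218 218 218 219 140  63  66  60 120 219 219 219 219
 218 219 219 219 219 220]
150 [218 220 220 219 220 220 219 219 219 192 126  86  81 117 220 220 219 220
 219 220 219 219 218 218]
151 [218 219 220 220 221 220 220 220 221 221 204 145 118 166 220 219 218 218
 217 217 216 216 216 215]
152 [220 221 221 221 221 221 221 220 209 220 215 175 166 196 196 196 195 196
 195 196 195 196 196 196]
153 [199 200 200 198 199 197
[... 198 characters left out ...]
 130 124 131 129 116 102 113 114 114 121 132 132  87 131
 133 117 103 133 132  88]
156 [131 125 125 131 132 101 133 132 132  87 122 114 114 124 132 133  94 130
 131 131  87 132 130  95]
157 [131 106 104 128 133  87 130 131 131  86 109 115 113 120 131 131 102 131
 131 131  93 132 130 107]
158 [133 114 110 121 130  94 123 131 130  93 108 115 114 119 131 131  88 125
 133 134 108 130 136 120]
159 [137 132 131 139 130 107 108 132 131 102 126 111 113 114 133 126  97 121
 153 156 157 168 177 175]
160 [130 131 131 151 131 104 100 123 124 102 150 108 115 115 130 112 116 176
 204 201 224 224 224 207]
161 [129 127 129 134 121 107  94  99  98 124 157 115 115 118 119 115 120 224
 226 226 222 218 220 136]
```

View pics/c6.png

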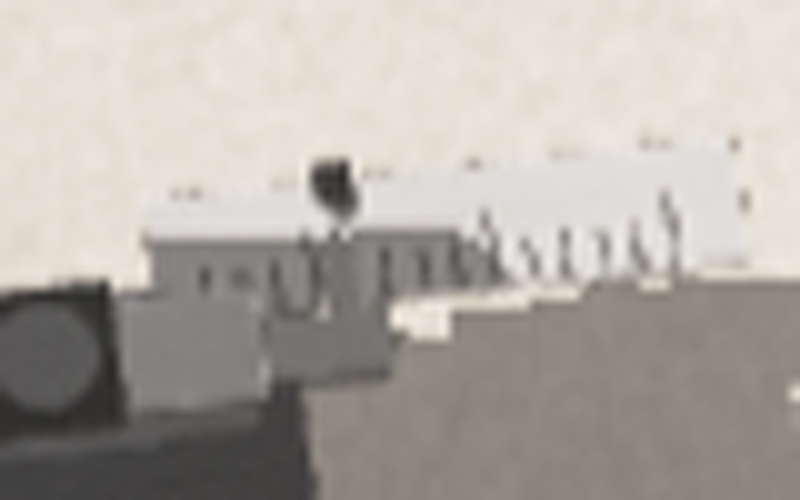

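The pointer tip (~(337,232)) now points straight at the clip tip (~(340,210)), level within about 1–2 mm. I'll hold there and hand in.

```bash
python3 -m jog '{"linear":[[0,0,0],[0,0,0],[0,0,0],[0,0,0],[0,0,0],[0,0,0],[0,0,0],[0,0,0]],"turn":[0,0,0,0,0,0,0,0]}'; python3 -c "
from station import *
print(sign_off())"
```

```text
t: 12.58
tcp_pos: [0.5731, 0.1155, 0.3517]
tool_rot: [0.661, 0.75, -0.001, 0.001]
force: [-3.0, -4.6, 4.9]
finger_gap: 0.173
gripper_force: 78.5
the job is handed in; nothing more can be done
None
```

I handed the job in at 12.6 s with the lid pressed home, the button fully down, and the arm held with its pointer within about 2 mm of level with the clip; the sign-off returned no verdict.

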